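# Make up the graded whelk sample tray

### The arm

A 7-joint arm with a two-finger parallel gripper is mounted at the origin on the work surface. World frame = base frame: x ahead of the robot, y to its left, z up, the work surface at z = 0. Lengths are in m, angles in rad, forces in N, time in s.
With the tool pointing down it reaches from about 0.35 to 0.9 m from the base axis. Payload 8.1 kg.
Tool frame: the origin (TCP) lies at the very end of the fingers, on their centre line; the grasp point (between the pads) lies 19 mm behind it (arm.tcp_to_grasp is the z of the grasp point in the tool frame, in m); z points along the fingers, y is the line along which they close (so a half turn about z gives the same grasp; the last joint's range is limited). The gripper opens to 92 mm and grips with 3 to 60 N. Pads are 19 mm wide; open, the fingers measure 130 mm over their backs; the gripper's body (75 mm by 190 mm) begins 47 mm behind the grasp point.
Start: joints at [-1.301, 0.434, 0.025, 1.573, -0.012, 1.134, -0.075], TCP at [0.228, 0.582, 0.227] pointing down, gripper open.
Joint ranges: [-2.62, 2.62], [-0.44, 2.09], [-1.27, 1.32], [0.08, 2.57], [-1.32, 4.46], [0.12, 2], [-2.74, 2.74]. Speed limits (rad/s): [2.22, 2.22, 3.01, 3.01, 3.14, 3.14, 3.14].

### API

Orientations are given as a rotation vector (axis times angle).
In Python, from cell import readout, vision, sign_off, arm gives the robot as it stands. The module is installed in compiled form; this text tells all that it offers.
- The arm moves only by the shell command python3 -m creep 'ROWS' [FORCE]. ROWS is JSON, a list of rows, each a list of 5 numbers: the shift along the tool's x, y, z in units of 4 cm (1.0 is 4 cm), then the turn about the tool's z in units of 4 degrees (1.0 is 4 degrees), then the opening, from 0 (shut) to 1 (fully open). A call has 1 to 12 rows; each row shifts and turns the commanded pose from where the row before left it, along the tool's axes as they then stand; what a row does not reach is not made up. A row lasts 1/8 s, in which the tool goes at most 62.5 mm and 10.7 degrees, less where a joint would pass 70% of its speed; a pose out of reach is approached as far as the arm can. A call with a number of a shift or a turn outside -1 to 1 is refused whole. A call with a gripper value outside its range is refused whole. The fingers move at their own pace and stop on an object; FORCE is the grip in N (left out, the last holds). Time passes only in rows, so rows that do not move let the fingers close. It gives the time, the measured TCP pose, the force, the opening and the grip force at its end, in the units of the state.
- readout.observe(): the state, without advancing time (a new reading comes with each control period).
- vision.get_image(name): name is "scene" or "top"; returns a dict with "pixels" (420x560x3 uint8, blue, green, red), "z_map" (420x560 float32, m along the optical axis (not along the pixel's ray), 0 where there is no reading), "camera_matrix" (3x3 intrinsics, pixels), "k1" (the pictures are not rectified: a ray, as slopes to the right and down, at radius r is drawn at 1 + k1 r^2 times it, then the intrinsics apply), "position" and "rotation" of the camera in the world. Camera axes: x right, y up, looking along -z (the intrinsics and any distortion apply to the point x, -y, -z); pixel columns grow to the right and rows downward; lengths in m; the calibration is good to about 2 mm. A picture is of the moment at which its call begins.
- sign_off(): hands the job in; it is judged then, once.
The state is a dict: "clock": time; "joints": joint angles; "dq": joint speeds; "joint_efforts": joint torques, N m; "position": TCP position; "ee_rot": TCP orientation; "force": force on the tool from outside, world axes, zero at the start; "ft_torque": the same for the moment, N m; "width": opening from 0.0 (shut) to 1.0 (fully open); "gripper_force": force on a finger pad.
Only numpy, scipy, OpenCV 4.12 (cv2) and the standard library are available. Lean on these libraries where they do the work, as an engineer would, in place of code of your own. Each camera call takes 0.05 s, during which the arm holds its last target. There are 200 camera calls.

### The job

Make up the buyer's sample in the blue tray: lay the large whelk in the middle of the red pad, the medium one in the middle of the yellow pad and the small one in the middle of the green pad, each lying on its mouth along the longer side of its pad (the spire may point either way). Then, once all three are in, stand the black lot marker upright in the middle of the white pad. Leave the broken whelk and the round green shell where they lie.

Things in the scene. Friction and masses are not known exactly. Their poses are not given: they have to be found in the camera images.
- whelk_large_c (a point): Large whelk: brown spindle-shaped snail shell with dark spiral seams, 98 mm long, 44 mm wide and high at its bulge, lying flat on its cream-coloured mouth. The point is at half its length, on its long axis, 22 mm above its underside. x: along the shell to its pointed spire; z: up. The bulge, where it is widest, lies 6 mm from the point towards -x; grip it there or at the point, across the width
- whelk_medium_c (a point): Medium whelk: brown spindle-shaped snail shell with dark spiral seams, 76 mm long, 36 mm wide and high at its bulge, lying flat on its cream-coloured mouth. The point is at half its length, on its long axis, 18 mm above its underside. x: along the shell to its pointed spire; z: up. The bulge, where it is widest, lies 5 mm from the point towards -x; grip it there or at the point, across the width
- whelk_small_c (a point): Small whelk: brown spindle-shaped snail shell with dark spiral seams, 54 mm long, 28 mm wide and high at its bulge, lying flat on its cream-coloured mouth. The point is at half its length, on its long axis, 14 mm above its underside. x: along the shell to its pointed spire; z: up. The bulge, where it is widest, lies 3 mm from the point towards -x; grip it there or at the point, across the width
- marker_c (a point): Black lot marker: round foot 44 mm across and 8 mm high with an upright round grip post 20 mm across in its middle, 38 mm high in all. The point is on its axis, 19 mm above its underside; z: up along the post
- broken_c (a point): Broken whelk, a look-alike to leave alone: brown like the others but its spire is snapped off, with a blunt white end and a white patch on top; 64 mm long, 42 mm wide and high. The point is at half its length, 21 mm above its underside; x: along it, to the broken end
- turban_c (a point): Round greenish turban shell with cream bands, a look-alike to leave alone: 54 mm across, 40 mm high. The point is on its axis, half-way up
- pad_red: Red flat pad, fixed in the shallow blue sample tray, 110 x 80 x 4 mm; origin at the centre of its underside, its top 4 mm higher; x along its longer side (110 mm), z up. For the large whelk. The tray is 256 x 232 mm with an 18 mm high rim, its four pads 2 by 2, all parallel, 118 mm apart along x and 92 mm along y (centres), in any arrangement; the rim's inner face is 64 mm (along x) and 65 mm (along y) from the nearest pad centres
- pad_yellow: Yellow flat pad, fixed in the shallow blue sample tray, 110 x 80 x 4 mm; origin at the centre of its underside, its top 4 mm higher; x along its longer side (110 mm), z up. For the medium whelk
- pad_green: Green flat pad, fixed in the shallow blue sample tray, 110 x 80 x 4 mm; origin at the centre of its underside, its top 4 mm higher; x along its longer side (110 mm), z up. For the small whelk
- pad_white: White flat pad, fixed in the shallow blue sample tray, 110 x 80 x 4 mm; origin at the centre of its underside, its top 4 mm higher; x along its longer side (110 mm), z up. For the lot marker

How it is judged:
On the way, in this order (a step that is already met when the one before it is completed fails the run):
1. the three whole whelks lie in the middle of their pads, along them and at rest (horizontal distance between whelk_large_c and pad_red below 0.015 m and z of whelk_large_c in the frame of pad_red between 0.02 and 0.032 m and angle between each of whelk_large_c, whelk_medium_c, whelk_small_c's own z axis and vertical below 0.25 rad and angle between the x axis of whelk_large_c and the x axis of pad_red, either way round below 0.3 rad and linear speed of each of whelk_large, whelk_medium, whelk_small below 0.02 m/s and horizontal distance between whelk_medium_c and pad_yellow below 0.015 m and z of whelk_medium_c in the frame of pad_yellow between 0.016 and 0.028 m and angle between the x axis of whelk_medium_c and the x axis of pad_yellow, either way round below 0.3 rad and horizontal distance between whelk_small_c and pad_green below 0.015 m and z of whelk_small_c in the frame of pad_green between 0.012 and 0.024 m and angle between the x axis of whelk_small_c and the x axis of pad_green, either way round below 0.3 rad), for 0.2 s.
2. then the lot marker stands in the middle of the white pad (all of step 1 and horizontal distance between marker_c and pad_white below 0.015 m and z of marker_c in the frame of pad_white between 0.017 and 0.029 m and angle between marker_c's own z axis and vertical below 0.2 rad and linear speed of marker below 0.02 m/s), for 0.2 s.
At the end, for the whole second after the job is handed in: Large whelk on red, medium on yellow, small on green, lot marker on white: within 15 mm of the pad centre and 6 mm in height, upright (0.25 rad; marker 0.2), whelks within 0.3 rad of the pad's longer side, all at rest; broken whelk and turban shell within 30 mm of their starts (all of step 2 and distance of each of broken_c, turban_c from where it was at the start of the episode below 0.03 m); the robot touches nothing.
It fails at once if the broken whelk or the round turban shell is moved by more than 30 mm (distance of any of broken_c, turban_c from where it was at the start of the episode above 0.03 m).
It also fails if it takes over 115 s, if anything falls off the work surface, if the arm or the gripper's body presses on something with over 40 N, if the wrist force passes 120 N, or if a joint passes its speed limit or range.

## Working session

There is one attempt and no reset: what is moved stays moved. The work goes in short steps, Python scripts to look and compute and a shell command to move; the robot and the scene stay as the last step left them, time stands still between calls to the robot, and variables do not carry over. Pictures are saved under pics/ and viewed, at most 14 in all, crops included, and the job is handed in when it is done.

```bash
mkdir -p pics; cat > h.py <<'E'
import numpy as np, cv2
from cell import readout, vision, sign_off, arm
def grab(n,save=None):
    d=vision.get_image(n)
    if save: cv2.imwrite('pics/'+save,d['pixels'])
    return d
def rays(d,uv):
    K=np.array(d['camera_matrix'],float); uv=np.atleast_2d(np.asarray(uv,float))
    xd=np.stack([(uv[:,0]-K[0,2])/K[0,0],(uv[:,1]-K[1,2])/K[1,1]],1); x=xd.copy()
    for _ in range(20): x=xd/(1+d['k1']*(x**2).sum(1,keepdims=True))
    return np.c_[x[:,0],-x[:,1],-np.ones(len(x))]@np.array(d['rotation']).T
def onplane(d,uv,z):
    r=rays(d,uv); p=np.array(d['position']); return p+r*((z-p[2])/r[:,2])[:,None]
def cloud(d):
    h,w=d['z_map'].shape; v,u=np.mgrid[:h,:w]
    P=np.array(d['position'])+rays(d,np.c_[u.ravel(),v.ravel()])*d['z_map'].reshape(-1,1)
    P[d['z_map'].ravel()<=0]=np.nan
    return P.reshape(h,w,3)
E
python3 - <<'E'
from h import *
for n in ('top','scene'):
    d=grab(n,n+'0.png'); print(n,d['position'],np.round(d['rotation'],3).tolist(),d['camera_matrix'],d['k1'],np.nanmin(d['z_map']),d['z_map'].max())
s=readout.observe(); print(s['clock'],s['position'],s['ee_rot'],s['width'],arm.tcp_to_grasp)
E
```

```text
top [ 0.34536198 -0.01720574  1.31626473] [0.125, -0.138, -1.553] [[540.85042448   0.         271.26818224]
 [  0.         540.85042448 209.30731866]
 [  0.           0.           1.        ]] -0.09668826790980459 0.0 2.2797747
scene [ 1.27546122 -0.59614283  0.70212743] [0.897, 0.45, 0.838] [[538.7947041    0.         275.41480402]
 [  0.         538.7947041  208.4170105 ]
 [  0.           0.           1.        ]] -0.14128908507235854 0.0 3.8338234
0.1 [0.22751408 0.58162939 0.22600755] [-5.82236930e-01 -3.08703274e+00  2.25289639e-03] 1.0007413086289434 -0.0188
```

View pics/top0.png

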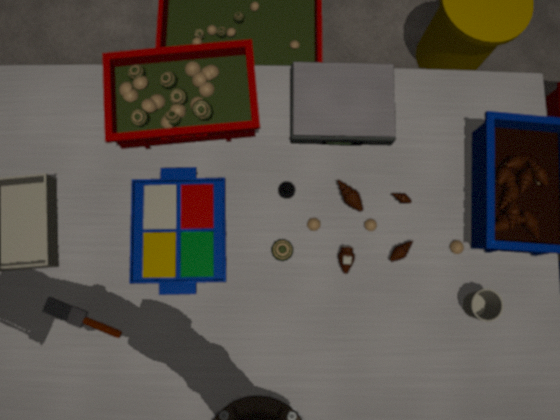

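View pics/scene0.png

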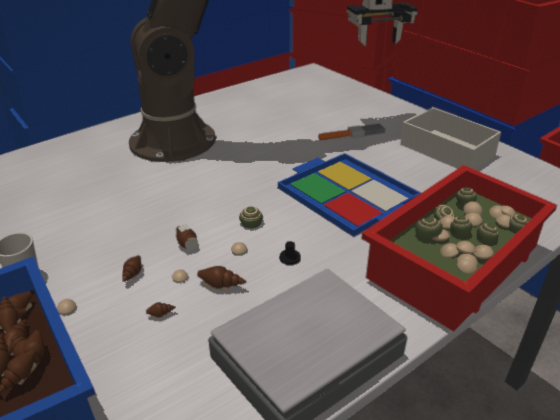

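```bash
sed -i "s/np.array(d\['rotation'\])/cv2.Rodrigues(np.array(d['rotation'],float))[0]/" h.py
cat > meas.py <<'E'
from h import *
def run(d,verbose=True):
    hsv=cv2.cvtColor(d['pixels'],cv2.COLOR_BGR2HSV); H,S,V=[hsv[...,i].astype(int) for i in range(3)]
    def blob(m,box):
        x0,y0,x1,y1=box; mm=np.zeros(m.shape,np.uint8); mm[y0:y1,x0:x1]=m[y0:y1,x0:x1]
        n,l,st,c=cv2.connectedComponentsWithStats(mm); k=1+st[1:,4].argmax(); v,u=np.nonzero(l==k); return np.c_[u,v]
    out={}
    tray=(120,165,235,295)
    for n,m in dict(red=((H<8)|(H>172))&(S>150)&(V>90),yellow=(abs(H-25)<8)&(S>150),green=(abs(H-65)<15)&(S>120),white=(S<70)&(V>110)).items():
        p=blob(m,tray); P=onplane(d,p,.004)[:,:2]
        r=cv2.minAreaRect((P*1000).astype(np.float32)); b=cv2.boxPoints(r); e=[b[1]-b[0],b[2]-b[1]]; e=max(e,key=np.linalg.norm)
        out[n]=(np.array(r[0])/1000,np.degrees(np.arctan2(e[1],e[0])),sorted(r[1]))
    brown=(((H<16)|(H>172))&(S>110)&(V<150))
    for n,(box,z) in dict(large=((325,170,372,220),.022),medium=((382,232,420,270),.018),small=((385,185,418,210),.014),broken=((328,238,362,278),.021)).items():
        p=blob(brown,box); P=onplane(d,p,z)[:,:2]; m=P.mean(0); a=np.linalg.svd(P-m,full_matrices=False)[2][0]
        t=(P-m)@a; s=(P-m)@np.array([-a[1],a[0]])
        if t.max()<-t.min(): a=-a; t=-t; s=-s
        c=m+a*(t.max()+t.min())/2+np.array([-a[1],a[0]])*(s.max()+s.min())/2
        out[n]=(c,np.degrees(np.arctan2(a[1],a[0])),[np.ptp(s)*1000,np.ptp(t)*1000])
    p=blob(V<45,(270,172,305,205)); P=onplane(d,p,.006)[:,:2]
    out['marker']=((P.max(0)+P.min(0))/2,0,np.ptp(P,0)*1000)
    for k,v in out.items(): print(k,np.round(v[0],4),'ang %.1f'%v[1],np.round(v[2],1))
    return out
if __name__=='__main__':
    d=grab('top'); o=run(d)
    C=cloud(d)
    for n,b in dict(large=(325,170,372,220),medium=(382,232,420,270),small=(385,185,418,210),marker=(270,172,305,205),turban=(268,235,298,265),table=(300,290,340,330)).items():
        print(n,np.round(np.nanpercentile(C[b[1]:b[3],b[0]:b[2],2],[2,50,99.7]),4))
E
python3 meas.py; python3 - <<'E'
import cv2; a=cv2.imread('pics/top0.png')[165:285,260:430]; cv2.imwrite('pics/crop.png',cv2.resize(a,None,fx=4.5,fy=4.5,interpolation=2))
E
```

```text
red [0.5733 0.1569] ang 0.9 [ 76.6 105.2]
yellow [0.4521 0.2457] ang 1.1 [ 76.7 104.9]
green [0.4553 0.1538] ang 1.7 [ 75.9 107.2]
white [0.5171 0.2073] ang 1.3 [286.9 321.6]
large [ 0.6025 -0.2174] ang 37.9 [36.8 89.1]
medium [ 0.4683 -0.3423] ang -49.3 [28.9 65.5]
small [ 0.6002 -0.3481] ang 69.2 [20.9 45.4]
broken [ 0.4454 -0.2058] ang 175.0 [36.6 60.8]
marker [ 0.6173 -0.0636] ang 0.0 [38.  37.2]
large [-0.0046  0.0013  0.0457]
medium [-0.0045  0.0015  0.038 ]
small [-0.0049  0.0011  0.0313]
marker [-0.0052  0.001   0.0424]
turban [-0.0042  0.0036  0.0433]
table [-0.0049  0.0006  0.0079]
```

View pics/crop.png

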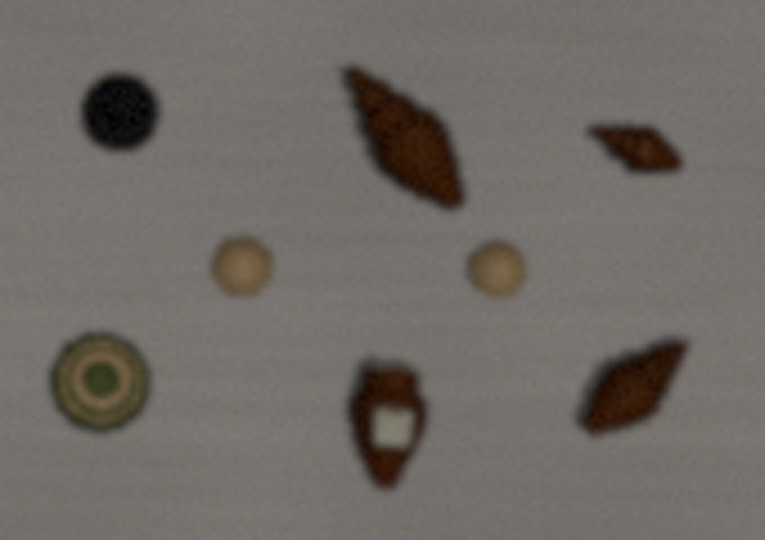

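```bash
cat > go.py <<'E'
import sys; from h import *
x,y,z,yaw=map(float,sys.argv[1:5])
s=readout.observe(); R=cv2.Rodrigues(np.array(s['ee_rot'],float))[0]; p=np.array(s['position'])
psi=np.degrees(np.arctan2(R[1,0],R[0,0])); t=np.radians(yaw)
d=np.array([x,y,z])-p
turn=-(yaw-psi)/4
sh=np.array([d[0]*np.cos(t)+d[1]*np.sin(t), d[0]*np.sin(t)-d[1]*np.cos(t), -d[2]])/.04
print('t %.2f pos'%s['clock'],np.round(p,4),'yaw %.1f tilt %.3f w %.3f gf %.1f'%(psi,R[2,2],s['width'],s['gripper_force']),'j7 %.2f'%s['joints'][6])
print('turn units %.2f'%turn,' shift after turn',np.round(sh,2),' remaining in world mm',np.round(d*1000,1))
E
python3 go.py .6025 -.2174 .15 38
python3 -m creep '[[0,0,0,1,0.75],[0,0,0,1,0.75],[0,0,0,1,0.75],[0,0,0,1,0.75],[0,0,0,1,0.75],[0,0,0,1,0.75],[0,0,0,1,0.75],[0,0,0,1,0.75],[0,0,0,1,0.75],[0,0,0,1,0.75]]' 15
python3 go.py .6025 -.2174 .15 38
```

```text
t 0.15 pos [0.2275 0.5817 0.2261] yaw 158.6 tilt -1.000 w 1.000 gf 0.0 j7 -0.08
turn units 30.16  shift after turn [-4.91 21.51  1.9 ]  remaining in world mm [ 375.  -799.1  -76.1]
clock: 1.4
position: [0.2276, 0.5819, 0.2264]
ee_rot: [1.606, 2.7, -0.001]
force: [0.3, -0.4, -0.4]
width: 0.746
gripper_force: 0.0
t 1.40 pos [0.2276 0.5819 0.2264] yaw 118.5 tilt -1.000 w 0.746 gf 0.0 j7 -0.71
turn units 20.13  shift after turn [-4.92 21.52  1.91]  remaining in world mm [ 374.9 -799.3  -76.4]
```

```bash
python3 -m creep '[[0,0,0,1,0.75],[0,0,0,1,0.75],[0,0,0,1,0.75],[0,0,0,1,0.75],[0,0,0,1,0.75],[0,0,0,1,0.75],[0,0,0,1,0.75],[0,0,0,1,0.75],[0,0,0,1,0.75],[0,0,0,1,0.75]]' >/dev/null
python3 -m creep '[[0,0,0,1,0.75],[0,0,0,1,0.75],[0,0,0,1,0.75],[0,0,0,1,0.75],[0,0,0,1,0.75],[0,0,0,1,0.75],[0,0,0,1,0.75],[0,0,0,1,0.75],[0,0,0,1,0.75],[0,0,0,1,0.75]]' >/dev/null
python3 -m creep '[[-0.2,0.9,0,0,0.75],[-0.2,0.9,0,0,0.75],[-0.2,0.9,0,0,0.75],[-0.2,0.9,0,0,0.75],[-0.2,0.9,0,0,0.75],[-0.2,0.9,0,0,0.75],[-0.2,0.9,0,0,0.75],[-0.2,0.9,0,0,0.75],[-0.2,0.9,0,0,0.75],[-0.2,0.9,0,0,0.75],[-0.2,0.9,0,0,0.75],[-0.2,0.9,0,0,0.75]]' >/dev/null
python3 go.py .6025 -.2174 .12 38
```

```text
t 5.40 pos [0.4227 0.1836 0.2267] yaw 38.6 tilt -1.000 w 0.750 gf 0.0 j7 -1.25
turn units 0.16  shift after turn [-2.63 10.67  2.67]  remaining in world mm [ 179.8 -401.  -106.7]
```

```bash
python3 -m creep '[[-0.22,0.9,0,0,0.75],[-0.22,0.9,0,0,0.75],[-0.22,0.9,0,0,0.75],[-0.22,0.9,0,0,0.75],[-0.22,0.9,0,0,0.75],[-0.22,0.9,0,0,0.75],[-0.22,0.9,0,0,0.75],[-0.22,0.9,0,0,0.75],[-0.22,0.9,0,0,0.75],[-0.22,0.9,0,0,0.75],[-0.22,0.9,0,0,0.75],[-0.21,0.77,0,0,0.75]]' >/dev/null
python3 -m creep '[[0,0,0.9,0.16,0.75],[0,0,0.9,0,0.75],[0,0,0,0,0.75]]'
python3 go.py .6025 -.2174 .003 38; python3 - <<'E'
from h import *
d=grab('scene','s1.png'); cv2.imwrite('pics/s1c.png',cv2.resize(d['pixels'][150:340,90:340],None,fx=3,fy=3))
E
```

```text
clock: 7.28
position: [0.605, -0.2133, 0.1521]
ee_rot: [-2.967, -1.022, 0.007]
force: [0.0, -0.1, 0.5]
width: 0.749
gripper_force: 0.0
t 7.28 pos [ 0.605  -0.2133  0.1521] yaw 38.0 tilt -1.000 w 0.749 gf 0.0 j7 -0.25
turn units -0.00  shift after turn [-0.11  0.04  3.73]  remaining in world mm [  -2.5   -4.1 -149.1]
```

View pics/s1c.png

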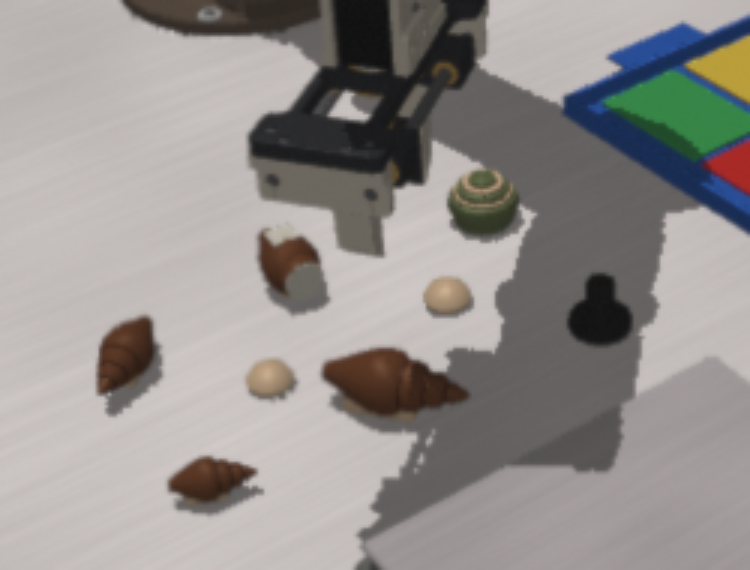

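```bash
python3 -m creep '[[-0.16,0.04,0.9,0,0.75],[0,0,0.9,0,0.75],[0,0,0.9,0,0.75],[0,0,0.6,0,0.75],[0,0,0.4,0,0.75],[0,0,0,0,0.75]]' | grep -E "pos|force"
python3 -m creep '[[0,0,0,0,0],[0,0,0,0,0],[0,0,0,0,0],[0,0,0,0,0],[0,0,0,0,0],[0,0,0,0,0]]' 20
python3 go.py .6025 -.2174 .003 38
```

```text
position: [0.6029, -0.2196, 0.007]
force: [0.3, -0.1, 0.1]
gripper_force: 0.0
clock: 8.82
position: [0.6028, -0.2194, 0.0073]
ee_rot: [-2.97, -1.023, -0.001]
force: [-1.3, 1.9, 6.5]
width: 0.463
gripper_force: 20.0
t 8.82 pos [ 0.6028 -0.2194  0.0073] yaw 38.0 tilt -1.000 w 0.463 gf 20.0 j7 -0.13
turn units 0.00  shift after turn [ 0.02 -0.04  0.11]  remaining in world mm [-0.3  2.  -4.3]
```

```bash
python3 -m creep '[[0,0,-0.5,0,0],[0,0,-0.8,0,0],[0,0,-1,0,0],[0,0,-1,0,0],[0,0,0,1,0],[0,0,0,1,0],[0,0,0,1,0],[0,0,0,1,0],[0,0,0,1,0],[0,0,0,1,0],[0,0,0,1,0],[0,0,0,1,0]]' | grep -E "width|gripper"
python3 go.py .5723 .1569 .06 1.6
```

```text
width: 0.461
gripper_force: 20.0
t 10.32 pos [ 0.6027 -0.2198  0.1399] yaw 5.8 tilt -1.000 w 0.461 gf 20.0 j7 -0.69
turn units 1.06  shift after turn [-0.5  -9.43  2.  ]  remaining in world mm [-30.4 376.7 -79.9]
```

```bash
python3 -m creep '[[0,0,0,1,0],[-0.05,-0.9,0,0,0],[-0.05,-0.9,0,0,0],[-0.05,-0.9,0,0,0],[-0.05,-0.9,0,0,0],[-0.05,-0.9,0,0,0],[-0.05,-0.9,0,0,0],[-0.05,-0.9,0,0,0],[-0.05,-0.9,0,0,0],[-0.05,-0.9,0,0,0],[-0.05,-0.9,0,0,0],[0,-0.4,0,0,0]]' | grep -E "width|gripper"
python3 -m creep '[[0,0,0.8,0,0],[0,0,0.8,0,0],[0,0,0,0,0]]' >/dev/null
python3 go.py .5723 .1569 .0125 1.6
python3 - <<'E'
from h import *
d=grab('scene'); cv2.imwrite('pics/s2c.png',cv2.resize(d['pixels'][100:260,230:460],None,fx=3,fy=3))
E
```

```text
width: 0.461
gripper_force: 20.0
t 12.20 pos [0.5683 0.1543 0.0737] yaw 1.9 tilt -1.000 w 0.465 gf 20.0 j7 -1.26
turn units 0.08  shift after turn [ 0.1  -0.06  1.53]  remaining in world mm [  4.    2.6 -61.2]
```

View pics/s2c.png

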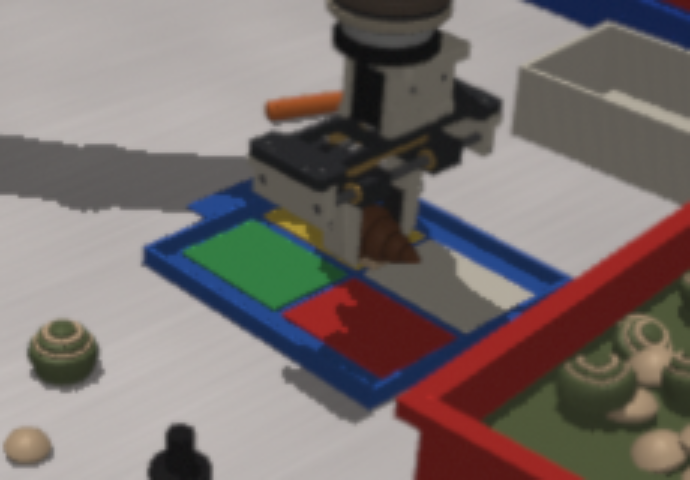

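```bash
python3 -m creep '[[0.1,-0.06,0.6,0,0],[0,0,0.5,0,0],[0,0,0.25,0,0],[0,0,0.12,0,0],[0,0,0,0,0]]' | grep -E "pos|force"
python3 go.py .5723 .1569 .0125 1.6
```

```text
position: [0.5736, 0.1578, 0.016]
force: [1.0, 0.6, -0.7]
gripper_force: 20.0
t 12.88 pos [0.5736 0.1578 0.016 ] yaw 2.0 tilt -1.000 w 0.456 gf 20.0 j7 -1.20
turn units 0.09  shift after turn [-0.03  0.02  0.09]  remaining in world mm [-1.3 -0.9 -3.5]
```

```bash
python3 -m creep '[[0,0,0.06,0,0],[0,0,0.04,0,0],[0,0,0,0,0]]' | grep -E "pos|force"
python3 -m creep '[[0,0,0,0,0.65],[0,0,0,0,0.65],[0,0,0,0,0.65],[0,0,-0.5,0,0.65],[0,0,-1,0,0.65],[0,0,-1,0,0.65],[0,0,-1,0,0.65]]' | grep -E "pos|force|wid"
python3 go.py .4683 -.3423 .13 130.7
```

```text
position: [0.5744, 0.158, 0.0144]
force: [-7.5, -0.8, 25.4]
gripper_force: 20.0
position: [0.5735, 0.1576, 0.1545]
force: [0.6, 0.0, 0.2]
width: 0.651
gripper_force: 0.0
t 14.12 pos [0.5735 0.1576 0.1545] yaw 2.0 tilt -1.000 w 0.651 gf 0.0 j7 -1.34
turn units -32.19  shift after turn [ -7.76 -10.14   0.61]  remaining in world mm [-105.2 -499.9  -24.5]
```

```bash
python3 -m creep '[[0,0,0,1,0.65],[0,0,0,1,0.65],[0,0,0,1,0.65],[0,0,0,1,0.65],[0,0,0,1,0.65],[0,0,0,1,0.65],[0,0,0,1,0.65],[0,0,0,1,0.65],[0,0,0,1,0.65],[0,0,0,1,0.65],[0,0,0,1,0.65],[0,0,0,0.8,0.65]]' >/dev/null
python3 go.py .4683 -.3423 .13 -49.3
```

```text
t 15.62 pos [0.5735 0.1579 0.1532] yaw -45.3 tilt -1.000 w 0.651 gf 0.0 j7 -2.00
turn units 0.99  shift after turn [ 7.77 10.15  0.58]  remaining in world mm [-105.2 -500.2  -23.2]
```

```bash
python3 -m creep '[[0,0,0,0.99,0.65],[0.7,0.92,0,0,0.65],[0.7,0.92,0,0,0.65],[0.7,0.92,0,0,0.65],[0.7,0.92,0,0,0.65],[0.7,0.92,0,0,0.65],[0.7,0.92,0,0,0.65],[0.7,0.92,0,0,0.65],[0.7,0.92,0,0,0.65],[0.7,0.92,0,0,0.65],[0.7,0.92,0,0,0.65],[0.7,0.92,0,0,0.65]]' >/dev/null
python3 -m creep '[[0,0,0.8,0,0.65],[0,0,0.8,0,0.65],[0,0,0,0,0.65]]' >/dev/null
python3 go.py .4683 -.3423 .004 -49.3
python3 - <<'E'
from h import *
import meas
d=grab('top','t1.png')
try: meas.run(d)
except Exception as e: print(e)
hsv=cv2.cvtColor(d['pixels'],cv2.COLOR_BGR2HSV)
cv2.imwrite('pics/t1c.png',cv2.resize(d['pixels'][150:310,110:430],None,fx=2.4,fy=2.4))
E
```

```text
t 17.50 pos [ 0.4676 -0.3389  0.0873] yaw -49.2 tilt -1.000 w 0.648 gf 0.0 j7 -1.19
turn units 0.03  shift after turn [0.08 0.04 2.08]  remaining in world mm [  0.7  -3.4 -83.3]
attempt to get argmax of an empty sequence
```

View pics/t1c.png

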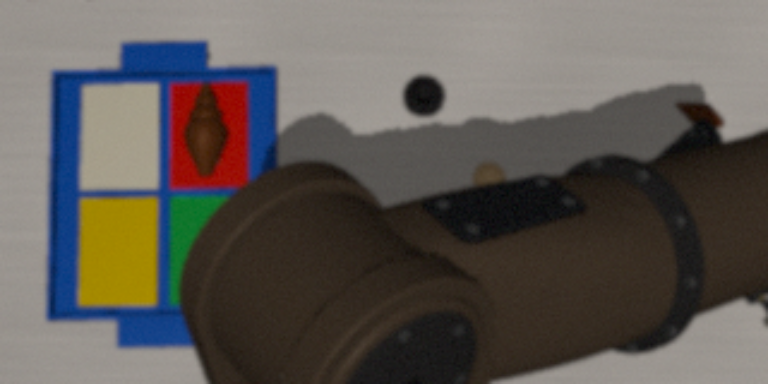

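```bash
python3 -m creep '[[0.02,0.04,0.6,0,0.65],[0,0,0.7,0,0.65],[0,0,0.5,0,0.65],[0,0,0.2,0,0.65],[0,0,0,0,0.65]]' | grep -E "pos|force"
python3 -m creep '[[0,0,0,0,0],[0,0,0,0,0],[0,0,0,0,0],[0,0,0,0,0],[0,0,0,0,0],[0,0,0,0,0]]' 20
python3 go.py .4683 -.3423 .004 -49.3
```

```text
position: [0.4681, -0.3415, 0.0083]
force: [-0.4, -0.5, 0.1]
gripper_force: 0.0
clock: 18.92
position: [0.4681, -0.3415, 0.0083]
ee_rot: [-2.857, 1.307, -0.001]
force: [-0.6, -0.2, 6.1]
width: 0.378
gripper_force: 20.0
t 18.93 pos [ 0.4681 -0.3415  0.0083] yaw -49.2 tilt -1.000 w 0.378 gf 20.0 j7 -1.09
turn units 0.03  shift after turn [0.02 0.01 0.11]  remaining in world mm [ 0.2 -0.8 -4.3]
```

```bash
python3 -m creep '[[0,0,-0.5,0,0],[0,0,-0.8,0,0],[0,0,-1,-1,0],[0,0,-1,-1,0],[0,0,-0.3,-1,0],[0,0,0,-1,0],[0,0,0,-1,0],[0,0,0,-1,0],[0,0,0,-1,0],[0,0,0,-1,0],[0,0,0,-1,0],[0,0,0,-1,0]]' | grep -E "width|gripper"
python3 -m creep '[[0,0,0,-1,0],[0,0,0,-1,0],[0,0,0,-0.7,0],[0,-0.8,0,0,0],[0,-0.8,0,0,0],[0,-0.8,0,0,0],[0,-0.8,0,0,0],[0,-0.8,0,0,0],[0,-0.8,0,0,0],[0,-0.8,0,0,0],[0,-0.8,0,0,0],[0,-0.8,0,0,0]]' | grep -E "width|gripper"
python3 go.py .4521 .2457 .06 1.6
```

```text
width: 0.379
gripper_force: 20.0
width: 0.379
gripper_force: 20.0
t 21.93 pos [ 0.4595 -0.0529  0.1527] yaw 1.6 tilt -1.000 w 0.379 gf 20.0 j7 -1.11
turn units -0.00  shift after turn [ 0.02 -7.47  2.32]  remaining in world mm [ -7.4 298.6 -92.7]
```

```bash
python3 -m creep '[[0,-0.85,0,0,0],[0,-0.85,0,0,0],[0,-0.85,0,0,0],[0,-0.85,0,0,0],[0,-0.85,0,0,0],[0,-0.85,0,0,0],[0,-0.85,0,0,0],[0,-0.85,0,0,0],[0,-0.6,0,0,0],[0,0,0.9,0,0],[0,0,0.9,0,0],[0,0,0,0,0]]' | grep -E "width|gripper"
python3 go.py .4521 .2457 .0135 1.6
```

```text
width: 0.377
gripper_force: 20.0
t 23.43 pos [0.45   0.2411 0.0787] yaw 1.6 tilt -1.000 w 0.377 gf 20.0 j7 -1.57
turn units -0.01  shift after turn [ 0.06 -0.11  1.63]  remaining in world mm [  2.1   4.6 -65.2]
```

```bash
python3 -m creep '[[0.05,-0.1,0.6,0,0],[0,0,0.5,0,0],[0,0,0.3,0,0],[0,0,0.16,0,0],[0,0,0,0,0],[0,0,0,0,0]]' | grep -E "pos|force"
python3 go.py .4521 .2457 .0135 1.6
```

```text
position: [0.4535, 0.2466, 0.0181]
force: [-0.7, 0.5, -1.1]
gripper_force: 20.0
t 24.18 pos [0.4535 0.2466 0.0181] yaw 1.6 tilt -1.000 w 0.381 gf 20.0 j7 -1.48
turn units 0.01  shift after turn [-0.04  0.02  0.12]  remaining in world mm [-1.4 -0.9 -4.6]
```

Next, release, then to the small whelk with yaw 69.2 (turn about −17 units).

```bash
python3 -m creep '[[0,0,0.06,0,0],[0,0,0.04,0,0],[0,0,0,0,0]]' | grep -E "pos|force"
python3 -m creep '[[0,0,0,0,0.55],[0,0,0,0,0.55],[0,0,0,0,0.55],[0,0,-0.5,0,0.55],[0,0,-1,0,0.55],[0,0,-1,0,0.55],[0,0,-1,-1,0.55],[0,0,0,-1,0.55],[0,0,0,-1,0.55],[0,0,0,-1,0.55],[0,0,0,-1,0.55],[0,0,0,-1,0.55]]' | grep -E "pos|force|wid"
python3 -m creep '[[0,0,0,-1,0.55],[0,0,0,-1,0.55],[0,0,0,-1,0.55],[0,0,0,-1,0.55],[0,0,0,-1,0.55],[0,0,0,-1,0.55],[0,0,0,-1,0.55],[0,0,0,-1,0.55],[0,0,0,-1,0.55],[0,0,0,-1,0.55],[0,0,0,-1,0.55]]' >/dev/null
python3 go.py .6002 -.3481 .12 69.2
```

```text
position: [0.454, 0.2468, 0.0153]
force: [-5.1, -1.1, 23.9]
gripper_force: 20.0
position: [0.453, 0.2464, 0.1534]
force: [-0.1, 0.3, 0.4]
width: 0.548
gripper_force: 0.0
t 27.43 pos [0.453  0.2463 0.1533] yaw 69.8 tilt -1.000 w 0.548 gf 0.0 j7 -0.68
turn units 0.14  shift after turn [-12.59   8.72   0.83]  remaining in world mm [ 147.2 -594.4  -33.3]
```

```bash
python3 -m creep '[[-0.9,0.62,0,0.14,0.55],[-0.9,0.62,0,0,0.55],[-0.9,0.62,0,0,0.55],[-0.9,0.62,0,0,0.55],[-0.9,0.62,0,0,0.55],[-0.9,0.62,0,0,0.55],[-0.9,0.62,0,0,0.55],[-0.9,0.62,0,0,0.55],[-0.9,0.62,0,0,0.55],[-0.9,0.62,0,0,0.55],[-0.9,0.62,0,0,0.55],[-0.9,0.62,0,0,0.55]]' >/dev/null
python3 -m creep '[[-0.9,0.62,0,0,0.55],[-0.9,0.62,0,0,0.55],[0,0,0.8,0,0.55],[0,0,0.8,0,0.55],[0,0,0,0,0.55]]' >/dev/null
python3 go.py .6002 -.3481 .004 69.2
python3 - <<'E'
from h import *
d=grab('scene'); cv2.imwrite('pics/s3c.png',cv2.resize(d['pixels'][180:360,60:300],None,fx=3,fy=3))
E
```

```text
t 29.55 pos [ 0.5962 -0.347   0.0867] yaw 69.1 tilt -1.000 w 0.551 gf 0.0 j7 0.45
turn units -0.03  shift after turn [0.01 0.1  2.07]  remaining in world mm [  4.   -1.1 -82.7]
```

View pics/s3c.png

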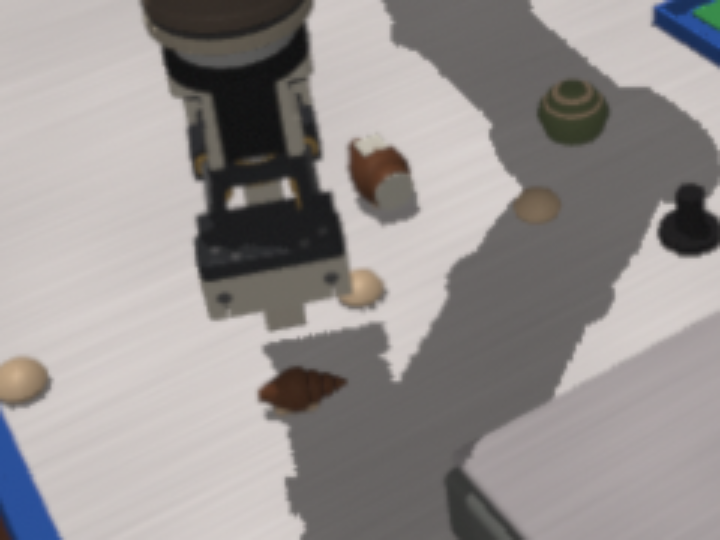

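```bash
python3 -m creep '[[0,0.07,0.6,0,0.55],[0,0,0.7,0,0.55],[0,0,0.5,0,0.55],[0,0,0.22,0,0.55],[0,0,0.06,0,0.55],[0,0,0,0,0.55]]' | grep -E "pos|force"
python3 -m creep '[[0,0,0,0,0],[0,0,0,0,0],[0,0,0,0,0],[0,0,0,0,0],[0,0,0,0,0],[0,0,0,0,0]]' 15
python3 go.py .6002 -.3481 .004 69.2
```

```text
position: [0.6009, -0.3496, 0.007]
force: [-0.4, -0.4, -1.0]
gripper_force: 0.0
clock: 31.1
position: [0.6006, -0.3492, 0.0066]
ee_rot: [2.588, 1.781, 0.0]
force: [-0.5, 0.6, 5.8]
width: 0.294
gripper_force: 15.0
t 31.10 pos [ 0.6006 -0.3492  0.0066] yaw 69.1 tilt -1.000 w 0.294 gf 15.0 j7 0.49
turn units -0.03  shift after turn [ 0.02 -0.02  0.07]  remaining in world mm [-0.4  1.1 -2.6]
```

```bash
python3 -m creep '[[0,0,-0.5,0,0],[0,0,-0.8,0,0],[0,0,-1,1,0],[0,0,-1,1,0],[0,0,-0.4,1,0],[0,0,0,1,0],[0,0,0,1,0],[0,0,0,1,0],[0,0,0,1,0],[0,0,0,1,0],[0,0,0,1,0],[0,0,0,1,0]]' | grep -E "width|gripper"
python3 -m creep '[[0,0,0,1,0],[0,0,0,1,0],[0,0,0,1,0],[0,0,0,1,0],[0,0,0,1,0],[0,0,0,1,0],[0,0,0,0.9,0],[0,0,0,0,0]]' | grep -E "width|gripper"
python3 go.py .4553 .1538 .06 1.6
```

```text
width: 0.296
gripper_force: 15.0
width: 0.294
gripper_force: 15.0
t 33.60 pos [ 0.6006 -0.3491  0.1551] yaw 1.5 tilt -1.000 w 0.294 gf 15.0 j7 -0.58
turn units -0.02  shift after turn [ -3.28 -12.67   2.38]  remaining in world mm [-145.3  502.9  -95.1]
```

```bash
python3 -m creep '[[-0.23,-0.9,0,0,0],[-0.23,-0.9,0,0,0],[-0.23,-0.9,0,0,0],[-0.23,-0.9,0,0,0],[-0.23,-0.9,0,0,0],[-0.23,-0.9,0,0,0],[-0.23,-0.9,0,0,0],[-0.23,-0.9,0,0,0],[-0.23,-0.9,0,0,0],[-0.23,-0.9,0,0,0],[-0.23,-0.9,0,0,0],[-0.23,-0.9,0,0,0]]' >/dev/null
python3 -m creep '[[-0.23,-0.9,0,0,0],[-0.23,-0.9,0,0,0],[0,0,0.9,0,0],[0,0,0.9,0,0],[0,0,0,0,0]]' >/dev/null
python3 go.py .4553 .1538 .0116 1.6
```

```text
t 35.73 pos [0.4574 0.151  0.0814] yaw 1.5 tilt -1.000 w 0.295 gf 15.0 j7 -1.24
turn units -0.02  shift after turn [-0.05 -0.07  1.74]  remaining in world mm [ -2.1   2.8 -69.8]
```

```bash
python3 -m creep '[[-0.07,-0.06,0.6,0,0],[0,0,0.5,0,0],[0,0,0.4,0,0],[0,0,0.16,0,0],[0,0,0,0,0],[0,0,0,0,0]]' | grep -E "pos|force"
python3 -m creep '[[0,0,0.06,0,0],[0,0,0.05,0,0],[0,0,0,0,0]]' | grep -E "pos|force"
python3 go.py .4553 .1538 .0116 1.6
```

```text
position: [0.4563, 0.1537, 0.0165]
force: [0.4, -0.2, -0.0]
gripper_force: 15.0
position: [0.4569, 0.1539, 0.0127]
force: [-2.7, 0.5, 16.8]
gripper_force: 15.0
t 36.85 pos [0.4569 0.1539 0.0127] yaw 1.5 tilt -1.000 w 0.296 gf 15.0 j7 -1.12
turn units -0.04  shift after turn [-0.04  0.    0.03]  remaining in world mm [-1.6 -0.1 -1.1]
```

```bash
python3 -m creep '[[0,0,0,0,0.5],[0,0,0,0,0.5],[0,0,0,0,0.5],[0,0,-0.5,0,0.5],[0,0,-1,0,0.5],[0,0,-1,0,0.5],[0,0,-1,0,0.5],[0.6,0.8,0,0,0.5],[0.6,0.8,0,0,0.5],[0.6,0.8,0,0,0.5],[0.6,0.8,0,0,0.5],[0.6,0.8,0,0,0.5]]' | grep -E "pos|force|wid"
python3 go.py .6173 -.0636 .12 1.6
```

```text
position: [0.5805, -0.0041, 0.1513]
force: [0.1, 0.5, 0.0]
width: 0.502
gripper_force: 0.0
t 38.35 pos [ 0.5805 -0.0041  0.1513] yaw 1.5 tilt -1.000 w 0.502 gf 0.0 j7 -1.04
turn units -0.03  shift after turn [0.88 1.51 0.78]  remaining in world mm [ 36.8 -59.5 -31.3]
```

```bash
python3 -m creep '[[0.4,0.7,0,0,0.5],[0.4,0.7,0,0,0.5],[0.05,0.05,0.6,0,0.5],[0,0,0.6,0,0.5],[0,0,0,0,0.5]]' >/dev/null
python3 go.py .6173 -.0636 .013 1.6
cat > chk.py <<'E'
from h import *
d=grab('top'); hsv=cv2.cvtColor(d['pixels'],cv2.COLOR_BGR2HSV); H,S,V=[hsv[...,i].astype(int) for i in range(3)]
brown=(((H<16)|(H>172))&(S>90)&(V<125)).astype(np.uint8); 
x0,y0,x1,y1=136,182,222,280; m=np.zeros_like(brown); m[y0:y1,x0:x1]=brown[y0:y1,x0:x1]
n,l,st,c=cv2.connectedComponentsWithStats(m)
T=dict(red=(.5733,.1569,.022),yellow=(.4521,.2457,.018),green=(.4553,.1538,.014))
for k in range(1,n):
    if st[k,4]<60: continue
    v,u=np.nonzero(l==k); uv=np.c_[u,v]
    for t,(x,y,z) in T.items():
        P=onplane(d,uv,z+.004)[:,:2]
        if np.hypot(*(P.mean(0)-[x,y]))<.04:
            mu=P.mean(0); a=np.linalg.svd(P-mu,full_matrices=False)[2][0]; q=(P-mu)@a; s=(P-mu)@[-a[1],a[0]]
            cc=mu+a*(q.max()+q.min())/2+np.array([-a[1],a[0]])*(s.max()+s.min())/2
            print(t,'off mm',np.round((cc-[x,y])*1000,1),'ang %.1f'%np.degrees(np.arctan(a[1]/a[0])),np.round([np.ptp(q)*1e3,np.ptp(s)*1e3]))
cv2.imwrite('pics/chk%d.png'%(readout.observe()['clock']*10),cv2.resize(d['pixels'][150:310,110:350],None,fx=3.2,fy=3.2))
E
python3 chk.py; ls pics
```

```text
t 38.98 pos [ 0.6141 -0.06    0.1018] yaw 1.5 tilt -1.000 w 0.498 gf 0.0 j7 -0.92
turn units -0.03  shift after turn [0.08 0.09 2.22]  remaining in world mm [  3.2  -3.6 -88.8]
green off mm [16.4 29.1] ang -40.4 [256. 173.]
chk390.png
crop.png
s1.png
s1c.png
s2c.png
s3c.png
scene0.png
t1.png
t1c.png
top0.png
```

View pics/chk390.png

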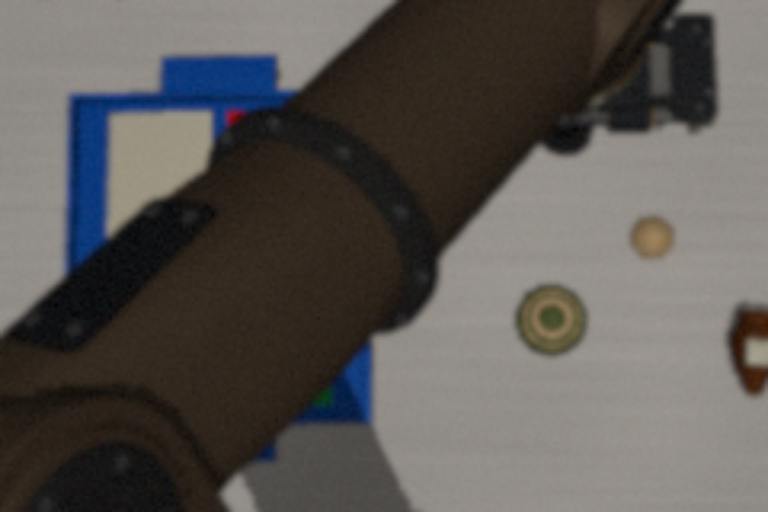

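```bash
python3 -m creep '[[0.06,0.08,0.6,0,0.5],[0,0,0.8,0,0.5],[0,0,0.5,0,0.5],[0,0,0.25,0,0.5],[0,0,0,0,0.5]]' | grep -E "pos|force"
python3 - <<'E'
from h import *
d=grab('scene'); cv2.imwrite('pics/s4c.png',cv2.resize(d['pixels'][140:290,220:460],None,fx=3.2,fy=3.2))
E
```

```text
position: [0.6179, -0.0635, 0.0173]
force: [0.4, 1.2, 0.5]
gripper_force: 0.0
```

View pics/s4c.png

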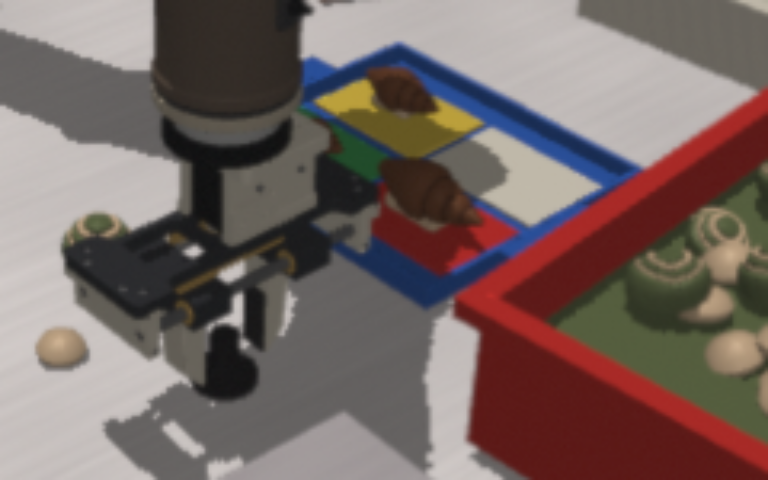

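```bash
python3 -m creep '[[0,0,0,0,0],[0,0,0,0,0],[0,0,0,0,0],[0,0,0,0,0],[0,0,0,0,0],[0,0,0,0,0]]' 20 | grep -E "pos|force|wid"
python3 -m creep '[[0,0,-0.5,0,0],[0,0,-0.8,0,0],[0,0,-1,0,0],[0,0,-1,0,0],[0,0,0,0,0]]' | grep -E "pos|force|wid"
python3 go.py .5701 .2488 .15 1.6
```

```text
position: [0.6181, -0.0634, 0.0179]
force: [-0.6, 1.2, 6.0]
width: 0.212
gripper_force: 20.0
position: [0.6196, -0.0645, 0.1536]
force: [0.6, 0.3, -1.0]
width: 0.212
gripper_force: 20.0
t 41.08 pos [ 0.6196 -0.0645  0.1536] yaw 1.4 tilt -1.000 w 0.212 gf 20.0 j7 -0.96
turn units -0.04  shift after turn [-1.02 -7.86  0.09]  remaining in world mm [-49.5 313.3  -3.6]
```

```bash
python3 -m creep '[[-0.4,-0.9,0,0,0],[-0.4,-0.9,0,0,0],[-0.4,-0.9,0,0,0],[-0.4,-0.9,0,0,0],[-0.4,-0.9,0,0,0],[-0.4,-0.9,0,0,0],[-0.4,-0.9,0,0,0],[-0.4,-0.9,0,0,0],[-0.4,-0.9,0,0,0],[-0.4,-0.9,0,0,0],[-0.4,-0.9,0,0,0],[-0.4,-0.9,0,0,0]]' | grep -E "pos|force|wid"
python3 -m creep '[[-0.4,-0.9,0,0,0],[-0.4,-0.9,0,0,0],[-0.4,-0.9,0,0,0],[-0.4,-0.9,0,0,0],[-0.4,-0.9,0,0,0],[0,0,0,0,0]]' | grep -E "pos|force|wid"
python3 chk.py; python3 go.py .5701 .2488 .15 1.6; ls pics
```

```text
position: [0.4138, 0.3643, 0.1494]
force: [0.1, 0.2, -0.1]
width: 0.211
gripper_force: 20.0
position: [0.3274, 0.5442, 0.1485]
force: [0.7, -0.1, -0.3]
width: 0.211
gripper_force: 20.0
red off mm [-3.8 -2.2] ang 1.7 [104.  75.]
yellow off mm [1.9 1.8] ang 1.4 [63. 27.]
green off mm [4.1 0.6] ang 2.1 [41. 17.]
t 43.38 pos [0.329  0.542  0.1489] yaw 1.6 tilt -1.000 w 0.209 gf 20.0 j7 -2.01
turn units 0.01  shift after turn [ 5.82  7.5  -0.03]  remaining in world mm [ 241.1 -293.2    1.1]
chk390.png
chk433.png
crop.png
s1.png
s1c.png
s2c.png
s3c.png
s4c.png
scene0.png
t1.png
t1c.png
top0.png
```

View pics/chk433.png

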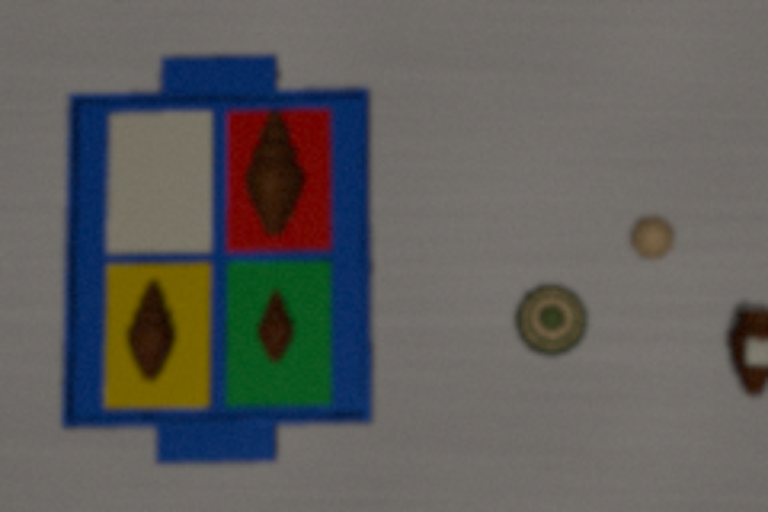

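```bash
python3 - <<'E'
from h import *
d=grab('top'); hsv=cv2.cvtColor(d['pixels'],cv2.COLOR_BGR2HSV); H,S,V=[hsv[...,i].astype(int) for i in range(3)]
m=(V<110)&((H<16)|(H>172)); m[:183]=0;m[230:]=0;m[:,:182]=0;m[:,213:]=0
v,u=np.nonzero(m); P=onplane(d,np.c_[u,v],.026)[:,:2]; print(len(u),P.max(0),P.min(0),((P.max(0)+P.min(0))/2-[.5733,.1569])*1e3)
w=(S<70)&(V>110); w[:184]=0;w[228:]=0;w[:,:142]=0;w[:,178:]=0
v,u=np.nonzero(w); P=onplane(d,np.c_[u,v],.004)[:,:2]; print(P.max(0),P.min(0),(P.max(0)+P.min(0))/2)
E
```

```text
730 [0.6216298  0.19219086] [0.5172915  0.11564346] [-3.83934721 -2.98283901]
[0.62490188 0.28771681] [0.51875917 0.21036909] [0.57183052 0.24904295]
```

```bash
python3 -m creep '[[0.65,0.83,0,0,0],[0.65,0.83,0,0,0],[0.65,0.83,0,0,0],[0.65,0.83,0,0,0],[0.65,0.83,0,0,0],[0.65,0.83,0,0,0],[0.65,0.83,0,0,0],[0.65,0.83,0,0,0],[0.65,0.83,0,0,0],[0,0,0.8,0,0],[0,0,0.8,0,0],[0,0,0,0,0]]' | grep -E "force|wid"
python3 go.py .571 .249 .023 1.6
```

```text
force: [0.1, 0.3, -0.6]
width: 0.207
gripper_force: 20.0
t 44.92 pos [0.5702 0.2467 0.0839] yaw 1.3 tilt -1.000 w 0.207 gf 20.0 j7 -1.38
turn units -0.07  shift after turn [ 0.02 -0.06  1.52]  remaining in world mm [  0.8   2.3 -60.9]
```

```bash
python3 -m creep '[[0,-0.05,0.6,0,0],[0,0,0.5,0,0],[0,0,0.3,0,0],[0,0,0.05,0,0],[0,0,0,0,0],[0,0,0,0,0]]' | grep -E "pos|force"
python3 -m creep '[[0,0,0.06,0,0],[0,0,0,0,0]]' | grep -E "pos|force"
python3 go.py .571 .249 .023 1.6
```

```text
position: [0.5723, 0.2508, 0.0282]
force: [0.4, 0.9, -0.5]
gripper_force: 20.0
position: [0.5723, 0.2508, 0.0259]
force: [-0.8, 0.2, 5.1]
gripper_force: 20.0
t 45.92 pos [0.5723 0.2508 0.0259] yaw 1.5 tilt -1.000 w 0.214 gf 20.0 j7 -1.33
turn units -0.03  shift after turn [-0.03  0.04  0.07]  remaining in world mm [-1.3 -1.8 -2.9]
```

Contact. One more nudge, then release, lift and retreat clear of the tray.

```bash
python3 -m creep '[[0,0,0.04,0,0],[0,0,0,0,0]]' | grep -E "pos|force"
python3 -m creep '[[0,0,0,0,0.45],[0,0,0,0,0.45],[0,0,0,0,0.45],[0,0,-0.5,0,0.45],[0,0,-1,0,0.45],[0,0,-1,0,0.45],[0,0,-1,0,0.45],[-0.5,-0.8,0,0,0.45],[-0.5,-0.8,0,0,0.45],[-0.5,-0.8,0,0,0.45],[-0.5,-0.8,0,0,0.45],[-0.5,-0.8,0,0,0.45]]' | grep -E "pos|force"
python3 -m creep '[[-0.5,-0.8,0,0,0.45],[-0.5,-0.8,0,0,0.45],[-0.5,-0.8,0,0,0.45],[-0.5,-0.8,0,0,0.45],[0,0,0,0,0.45]]' | grep -E "pos|force"
python3 chk.py; ls -t pics|head -1; python3 - <<'E'
from h import *
d=grab('scene'); cv2.imwrite('pics/s5c.png',cv2.resize(d['pixels'][140:290,220:460],None,fx=3.2,fy=3.2))
d=grab('top'); V=d['pixels'].max(2).astype(int); m=V<45; m[:184]=0;m[228:]=0;m[:,:142]=0;m[:,178:]=0
v,u=np.nonzero(m); P=onplane(d,np.c_[u,v],.01)[:,:2]; print('marker',(P.max(0)+P.min(0))/2,np.ptp(P,0))
E
cp $(ls -t pics/chk*|head -1) pics/final.png
```

```text
position: [0.5724, 0.2508, 0.0257]
force: [-7.1, -0.8, 22.1]
gripper_force: 20.0
position: [0.4673, 0.4089, 0.1649]
force: [0.6, -0.5, -0.3]
gripper_force: 0.0
position: [0.3818, 0.5372, 0.1641]
force: [0.3, -0.9, 0.5]
gripper_force: 0.0
red off mm [-3.8 -2.3] ang 2.3 [105.  76.]
yellow off mm [1.9 1.9] ang 1.6 [63. 27.]
green off mm [2.9 0.5] ang 1.3 [39. 17.]
chk483.png
marker [0.57179017 0.25076181] [0.03756108 0.03759945]
```

View pics/final.png

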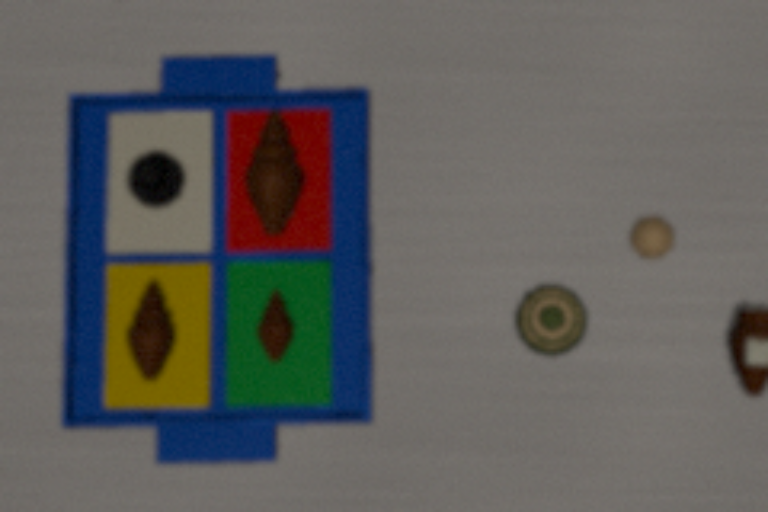

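View pics/s5c.png

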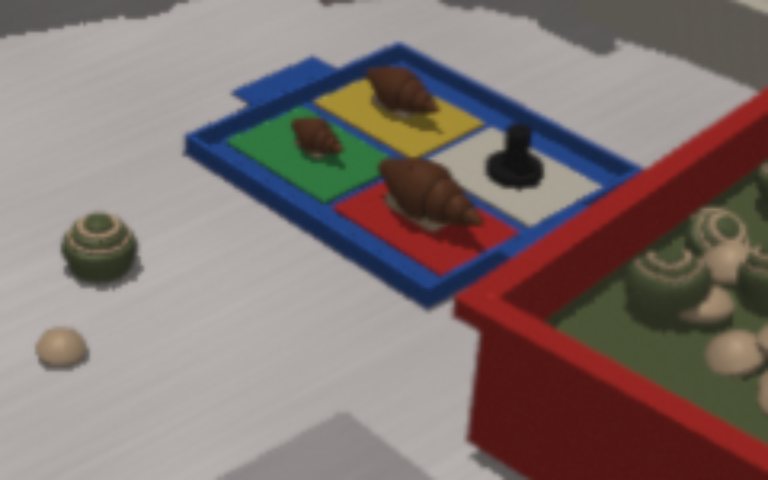

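The top crop shows all three whelks centred and aligned on their pads and the marker at (156,180) in the middle of the white pad. The scene crop shows everything flat or upright, with the arm clear of the tray.

```bash
python3 -c "
from cell import sign_off; print(sign_off())"
```

```text
the job is handed in; nothing more can be done
None
```

I handed the job in at about 48 s: by the last camera check the three whelks lie along and near the middle of their pads, the lot marker stands upright on the white pad, and the broken whelk and turban shell were never touched. I have not seen the verdict.

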